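# Start the collar nut on its hold-down stud

## Task

One of the bench's three hold-down studs has a collar nut just perched on its tip, not yet on the thread. Back it off (counterclockwise from above) until it drops into the thread, then turn it clockwise again to about where it began, or a little further, so that the thread has caught it, and let go. Leave the spare nut on the bench where it lies.

Things in the scene. Friction and masses are not known exactly. Their poses are not given: they have to be found in the camera images.
- nut: loose steel collar nut (0.3-0.65 kg) perched on the stud: hexagon 50 across flats (z 10 to 45) over a round collar 70 wide, 10 thick. Origin: centre of its underside, z up; flats face its x axis and every 60 deg. 2 mm loose fit, may sit a little crooked. Right-hand two-start thread, turns freely. Backing off lifts it up to 3 mm, then it drops about 9 when let go or pressed with a few N; gripping fingers hold it up
- nut_mark (a point): small pale dot on the nut's collar, on the nut's x axis, 30 mm from its centre, 10 above its underside. Angles from above against the stud's x axis: starts 3 to 33 deg clockwise of it; the nut can drop once 30 to 45 deg counterclockwise (50 to 55 is sure); turned clockwise after that, the nut goes down under the thread, 20 mm a turn
- stud: fixed upright steel stud under that nut, on a bolted square plate 100 x 100 x 12, x axis square to a side. Origin: centre of the plate's underside, z up. Coarse thread 35 wide up to 60 high, ending at the +x and -x sides, then a smooth pin 23 wide up to 108. The nut's underside starts 55 to 57 high. Two like posts 140 to 420 mm away centre to centre: one with its nut run down to the plate, one bare
- spare: loose spare collar nut of the same shape lying on the bench beyond the studs, 45 high; origin: centre of its underside. Not to be used

How it is judged (in metres and radians):
On the way:
1. the nut has been backed off counterclockwise (its dot at least about 20 degrees counterclockwise of the stud's x axis) and has dropped into the thread (underside below 54 mm over the bench) (z of nut in the frame of stud between 0.04 and 0.054 m and y of nut_mark in the frame of stud above 0.01 m and horizontal distance between nut and stud below 0.008 m and angle between nut's own z axis and vertical below 0.2 rad), for 0.2 s.
At the end, for the whole second after the job is handed in: the nut is on the stud, caught under the thread: underside 38 to 50 mm above the bench, its dot between about 15 degrees counterclockwise and 90 degrees clockwise of the stud's x axis, centred within 8 mm, upright within 10 degrees, at rest and released (z of nut in the frame of stud between 0.038 and 0.05 m and y of nut_mark in the frame of stud below 0.008 m and x of nut_mark in the frame of stud above 0 m and horizontal distance between nut and stud below 0.008 m and angle between nut's own z axis and vertical below 0.17 rad and linear speed of nut below 0.02 m/s and angular speed of nut below 0.2 rad/s); the robot touches nothing.
It fails at once if the spare nut is moved by more than 30 mm (distance of spare from where it was at the start of the episode above 0.03 m).
It also fails if it takes over 38 s, if anything falls off the work surface, if the arm or the gripper's body presses on something with over 40 N, if the wrist force passes 120 N, or if a joint passes its speed limit or range.

## Robot

A 6-joint arm with a two-finger parallel gripper is mounted at the origin on the work surface. World frame = base frame: x ahead of the robot, y to its left, z up, the work surface at z = 0. Lengths are in mm, angles in rad, forces in N, time in s.
With the tool pointing down it reaches from about 300 to 775 mm from the base axis. Payload 14.6 kg.
Tool frame: the origin (TCP) lies between the finger pads; the fingertips stand 17 mm ahead of it and the grasp point (between the pads) lies 2 mm behind it (manip.tip_reach is the distance from the TCP to the fingertips, in mm); z points along the fingers, y is the line along which they close (so a half turn about z gives the same grasp; the last joint's range is limited). The gripper opens to 94 mm and grips with 3 to 60 N. Pads are 16 mm wide; open, the fingers measure 119 mm over their backs; the gripper's body (75 mm by 177 mm) begins 78 mm behind the grasp point.
Start: joints at [1.134, 0.3, 1.521, -0, 1.321, -0.067], TCP at [198.783, 512.811, 222.446] pointing down, gripper open.
Joint ranges: [-3.03, 3.03], [-0.79, 2.21], [0.23, 2.52], [-1.04, 4.18], [0, 3.07], [-2.55, 2.55]. Speed limits (rad/s): [2.22, 2.22, 2.57, 3.14, 3.14, 3.14].

## Interface

Orientations are given as [roll, pitch, yaw] about the fixed x, y, z axes, in that order (R = Rz(yaw) Ry(pitch) Rx(roll)).
In Python, from cell import manip, viewer gives the robot as it stands.
- The arm moves only by the tool apply_moves, never from a script. Its argument "moves" is a list of rows, each a list of 3 entries, a list of its own where there are three numbers: the shift along the tool's x, y, z each as a share of 0.25 m, from -1 to 1, then the turn, a rotation vector about the tool's x, y, z each as a share of pi rad, from -1 to 1, then the closure, from 0 (fully open) to 1 (shut). In form: [[[dx, dy, dz], [wx, wy, wz], grip], ...]. A call has 1 to 12 rows; each row is the pose to reach, as a shift and turn from the pose commanded when the call began, along the tool's axes at that moment, turning the shorter way round; what a row does not reach only later rows make up. A row lasts 1/12 s, in which the tool goes at most 41.7 mm and 7.16 degrees, less where a joint would pass 70% of its speed; a pose out of reach is approached as far as the arm can. A call with a number of a shift or a turn outside -1 to 1 is refused whole. A call with a gripper value outside its range is refused whole. The fingers move at their own pace and stop on an object; "squeeze" is the grip in N (left out, the last holds). Time passes only in rows, so rows that repeat a pose let the fingers close. It gives the time, the measured TCP pose, the force, the opening and the grip force at its end, in the units of the state.
- manip.read_state(): the state, without advancing time (a new reading comes with each control period).
- viewer.camera(name): name is "scene" or "top" or "wrist"; returns the picture (400x640x3 uint8, blue, green, red); there is no depth.
- viewer.camera_info(name): a dict with "camera_matrix" (3x3 intrinsics, pixels), "k1" (the pictures are not rectified: a ray, as slopes to the right and down, at radius r is drawn at 1 + k1 r^2 times it, then the intrinsics apply), "R" (3x3) and "t" (3): a world point X has camera coordinates R X + t. Camera axes: x right, y down, z forward; pixel columns grow to the right and rows downward; lengths in mm; the calibration is good to about 2 mm. A picture is of the moment at which its call begins: read the wrist's pose just before it. camera_info takes no time and is no camera call; for the wrist camera it gives the pose at the moment of the call.
- manip.sign_off(): hands the job in; it is judged then, once.
The state is a dict: "clock": time; "joints": joint angles; "qd": joint speeds; "effort": joint torques, N m; "eef_pos": TCP position; "eef_rot": TCP orientation; "wrist_force": force on the tool from outside, world axes, zero at the start; "moment": the same for the moment, N m; "finger_gap": finger opening in mm; "finger_force": force on a finger pad.
Only numpy, scipy, OpenCV 4.12 (cv2) and the standard library are available. Lean on these libraries where they do the work, as an engineer would, in place of code of your own. Each camera call takes 0.05 s, during which the arm holds its last target. There are 200 camera calls.

## Working session

There is one attempt and no reset: what is moved stays moved. The work goes in short steps, Python scripts to look and compute and a tool call to move; the robot and the scene stay as the last step left them, time stands still between calls to the robot, and variables do not carry over. Pictures are saved under pics/ and viewed, at most 10 in all, crops included, and the job is handed in when it is done.

Besides the shell and the picture viewer there is one more tool, called after "Call:" as name([rows], argument=value, ...), one row to a line, values as JSON. apply_moves: Moves the arm, as the interface text tells. Shift numbers are shares of 0.25 m and turn numbers shares of pi rad, none past 1 either way. Its arguments: {"type":"object","properties":{"moves":{"type":"array"},"squeeze":{"type":"number"}},"required":["moves"]}

```bash
mkdir -p pics; ls
python3 - <<'E'
from cell import manip, viewer
import cv2,numpy as np
a=viewer.camera("top");b=viewer.camera("scene");
cv2.imwrite("pics/top.png",a);cv2.imwrite("pics/scene.png",b)
s=manip.read_state();print(s)
for n in("top","scene","wrist"):print(n,viewer.camera_info(n))
E
```

```text
pics
{'clock': 0.1, 'joints': array([ 1.13441337e+00,  3.00385683e-01,  1.52150554e+00, -1.12971052e-05,
        1.32067208e+00, -6.66062964e-02]), 'qd': array([ 0.00016527, -0.00129752, -0.00290834, -0.00121106,  0.00041378,
        0.00043544]), 'effort': array([ 2.36706310e-04, -5.32646835e+01, -3.53281116e+01,  7.08434964e-02,
        2.35828426e-02, -2.96168039e-06]), 'eef_pos': array([198.69517306, 512.6338386 , 221.96512385]), 'eef_rot': array([-3.14062343e+00, -5.36849765e-05,  2.77181876e+00]), 'wrist_force': array([ 0.84975353, -0.97586567,  0.08342305]), 'moment': array([ 0.01200547,  0.01576749, -0.04578243]), 'finger_force': 0.0, 'finger_gap': 94.26043651337649}
top {'camera_matrix': array([[380.40757492,   0.        , 318.57418998],
       [  0.        , 380.40757492, 200.02627444],
       [  0.        ,   0.        ,   1.        ]]), 'k1': -0.07066339968669827, 'R': array([[ 0.02191238, -0.99975888,  0.00142181],
       [-0.99358174, -0.0219348 , -0.11096928],
       [ 0.11097371,  0.00101892, -0.99382282]]), 't': array([-29.66150376, 624.63421503, 786.53650701])}
scene {'camera_matrix': array([[363.51233334,   0.        , 314.43069383],
       [  0.        , 363.51233334, 201.77631858],
       [  0.        ,   0.        ,   1.        ]]), 'k1': -0.012346884482660385, 'R': array([[-0.45743877,  0.88916522,  0.01161869],
       [ 0.63619442,  0.3363687 , -0.6943434 ],
       [-0.62129416, -0.31022784, -0.71955003]]), 't': array([ 328.97330847, -359.86293785, 1086.14025189])}
wrist {'camera_matrix': array([[321.67019024,   0.        , 311.63649409],
       [  0.        , 321.67019024, 194.60418757],
       [  0.        ,   0.        ,   1.        ]]), 'k1': -0.050582227773018275, 'R': array([[ 0.36171839,  0.93228398, -0.00252708],
       [ 0.89353864, -0.34590962,  0.28624329],
       [ 0.2659859 , -0.10579751, -0.95815364]]), 't': array([-549.04281545,  -29.98984861,  393.37833613])}
```

View pics/top.png

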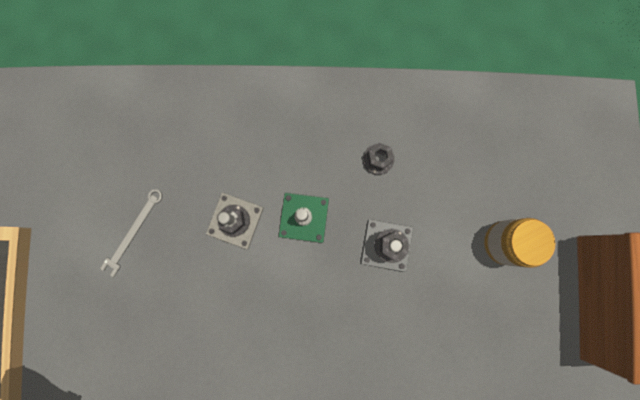

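View pics/scene.png

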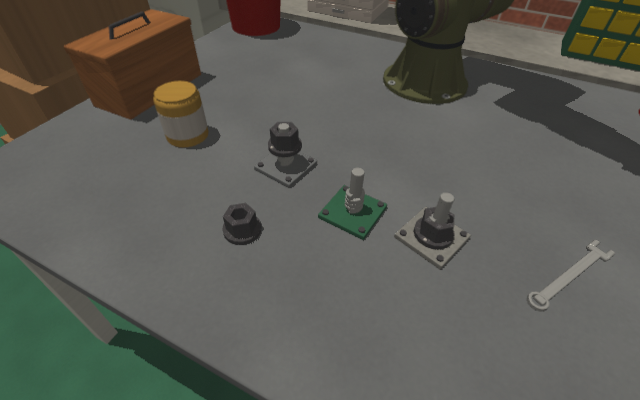

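The perched nut is on the right-hand plate: top view plate about (387,246), pin tip (396,246); in the scene view the nut is about (284,140). The middle stud is bare, the left one has its nut run down, and the spare is at top (379,158). Next are enlarged crops.

```bash
cat > h.py <<'E'
import cv2,numpy as np
from cell import manip, viewer
from scipy.optimize import least_squares
def proj(ci,X):
    c=ci["R"]@np.asarray(X,float)+ci["t"];u=c[:2]/c[2];u=u*(1+ci["k1"]*(u@u));K=ci["camera_matrix"]
    return np.array([K[0,0]*u[0]+K[0,2],K[1,1]*u[1]+K[1,2]])
def ray(ci,p):
    K=ci["camera_matrix"];d=(np.array(p,float)-K[:2,2])/K[0,0];u=d.copy()
    for _ in range(20):u=d/(1+ci["k1"]*(u@u))
    return -ci["R"].T@ci["t"],ci["R"].T@np.r_[u,1]
def atz(ci,p,z):
    o,d=ray(ci,p);return o+d*(z-o[2])/d[2]
def tri(obs):
    A=np.zeros((3,3));b=np.zeros(3)
    for ci,p in obs:
        o,d=ray(ci,p);d/=np.linalg.norm(d);M=np.eye(3)-np.outer(d,d);A+=M;b+=M@o
    return np.linalg.solve(A,b)
def crop(im,x0,y0,w,h,s,f):
    c=cv2.resize(im[y0:y0+h,x0:x0+w],None,fx=s,fy=s,interpolation=cv2.INTER_CUBIC)
    c=cv2.convertScaleAbs(c,alpha=1.5,beta=20)
    for i in range(0,w,10):cv2.putText(c,str(x0+i),(i*s,10),0,.35,(0,255,255));cv2.line(c,(i*s,12),(i*s,18),(0,255,255))
    for i in range(0,h,10):cv2.putText(c,str(y0+i),(0,i*s+4),0,.35,(0,255,255))
    cv2.imwrite(f,c);return c
E
python3 - <<'E'
from h import *
a=cv2.imread("pics/top.png");b=cv2.imread("pics/scene.png")
c=crop(a,355,210,65,70,6,"pics/x.png");d=crop(b,250,115,68,70,6,"pics/x.png")
cv2.imwrite("pics/c1.png",np.hstack([c,d]))
t=viewer.camera_info("top");s=viewer.camera_info("scene")
print("plate c",atz(t,(387,246),12),"pin tip tri",tri([(t,(396.5,246)),(s,(284,127))]))
print("spare",atz(t,(379,158),45),"bare",atz(t,(304,217),12),"rundown",atz(t,(235,221),12))
w=viewer.camera_info("wrist");st=manip.read_state()
from scipy.spatial.transform import Rotation as R
Rt=R.from_euler('xyz',st['eef_rot']).as_matrix()
print(Rt, "cam in tool",Rt.T@(-w["R"].T@w["t"]-st['eef_pos']),"fwd in tool",Rt.T@w["R"][2])
E
```

```text
plate c [ 529.36416665 -168.45683085   12.        ] pin tip tri [ 529.68804657 -169.50317248  103.24948124]
spare [ 718.41265916 -144.7121483    45.        ] bare [589.25477159  15.46193997  12.        ] rundown [576.9035453  167.99489586  12.        ]
[[-9.32409085e-01  3.61404396e-01 -4.00338780e-04]
 [ 3.61404613e-01  9.32408668e-01 -8.84312353e-04]
 [ 5.36849765e-05 -9.69225154e-04 -9.99999529e-01]] cam in tool [ 8.36871596e+01  9.25996138e-02 -1.62144351e+02] fwd in tool [-0.28629481 -0.00158937  0.95814026]
```

View pics/c1.png

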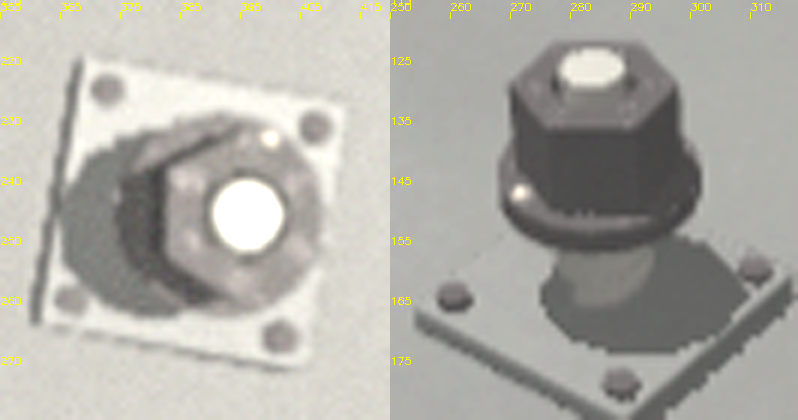

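The crop shows the pale dot at top (400,233) and scene (272,147). The four plate bolts are at top-crop (107,88), (316,127), (281,338), (71,299).

Run:
```python
from h import *
t=viewer.camera_info("top");s=viewer.camera_info("scene")
f=lambda x,y,x0,y0:((x+.5)/6-.5+x0,(y+.5)/6-.5+y0)
T=lambda x,y:f(x,y,355,210)
S=lambda x,y:f(x-390,y,250,115)
B=np.array([atz(t,T(*p),14) for p in[(107,88),(316,127),(281,338),(71,299)]])
c=B.mean(0);print("plate",c,[np.degrees(np.arctan2(*(B[i]-B[j])[1::-1])) for i,j in((0,1),(3,2),(0,3),(1,2))],np.linalg.norm(B[0]-B[1]))
pin=tri([(t,T(248,215)),(s,S(592,68))]);print("pin",pin,atz(t,T(248,215),108),atz(s,S(592,68),108))
dot=tri([(t,T(270,138)),(s,S(522,192))]);print("dot",dot,atz(t,T(270,138),66),atz(s,S(522,192),66))
for n in(c,pin):d=dot-n;print(np.degrees(np.arctan2(d[1],d[0])),np.hypot(*d[:2]))
hx=[(190,152),(292,127.)]
print("hextop centre", atz(t,T(244,218),101))
```

```text
plate [ 531.51193937 -167.90315478   14.        ] [np.float64(80.61098427881245), np.float64(80.60850339928848), np.float64(-9.20578529945716), np.float64(-9.457248615995894)] 78.23581335964793
pin [ 531.31554799 -168.72529047  106.81860655] [ 531.34878288 -168.54758464  108.        ] [ 532.76921605 -167.71675545  108.        ]
dot [ 557.43831125 -183.93278313   67.25450887] [ 557.70609074 -184.68631699   66.        ] [ 555.9723089  -184.34034537   66.        ]
-31.727466808007904 30.481563999168788
-30.20603103935375 30.226918354840702
hextop centre [ 530.32144232 -168.66200706  101.        ]
```

Call:
apply_moves([
  [[-1,-0.93,0],[0,0,0.18],0],
  [[-1,-0.93,0],[0,0,0.18],0],
  [[-1,-0.93,0],[0,0,0.18],0],
  [[-1,-0.93,0],[0,0,0.18],0],
  [[-1,-0.93,0],[0,0,0.18],0],
  [[-1,-0.93,0],[0,0,0.18],0],
  [[-1,-0.93,0],[0,0,0.18],0],
  [[-1,-0.93,0],[0,0,0.18],0],
  [[-1,-0.93,0],[0,0,0.18],0],
], squeeze=20)

```text
clock: 0.85
eef_pos: [349.3, 201.6, 222.4]
eef_rot: [-3.141, 0.001, 2.203]
wrist_force: [0.1, 0.4, -0.3]
finger_gap: 94.1
finger_force: 0.0
```

```bash
cat >> h.py <<'E'
from scipy.spatial.transform import Rotation as Ro
def goto(p,phi):
    "shares for world target p and tool-y angle phi (deg)"
    s=manip.read_state();R=Ro.from_euler('xyz',s['eef_rot']).as_matrix()
    y=np.r_[np.cos(np.radians(phi)),np.sin(np.radians(phi)),0];z=np.r_[0,0,-1.]
    Rt=np.c_[np.cross(y,z),y,z]
    now=np.degrees(np.arctan2(R[1,1],R[0,1]))
    print("t",s['clock'],"pos",s['eef_pos'].round(1),"phi",now.round(1),"gap",s['finger_gap'].round(1),"F",s['wrist_force'].round(1),s['finger_force'],"j6",s['joints'][5].round(2))
    print("shift",(R.T@(np.array(p)-s['eef_pos'])/250).round(3),"turn",(Ro.from_matrix(R.T@Rt).as_rotvec()/np.pi).round(3))
E
python3 -c "
from h import *
goto((531.5,-168.3,180),-31)"
```

```text
Traceback (most recent call last):
  File "h.py", line 31, in goto
    print("t",s['clock'],"pos",s['eef_pos'].round(1),"phi",now.round(1),"gap",s['finger_gap'].round(1),"F",s['wrist_force'].round(1),s['finger_force'],"j6",s['joints'][5].round(2))
                                                                              ^^^^^^^^^^^^^^^^^^^^^
AttributeError: 'float' object has no attribute 'round'
```

```bash
sed -i "s/s\['finger_gap'\].round(1)/round(float(s['finger_gap']),1)/" h.py
python3 -c "
from h import *
goto((531.5,-168.3,180),-31)"
```

```text
t 0.85 pos [349.3 201.6 222.4] phi 36.2 gap 94.1 F [ 0.1  0.4 -0.3] 0.0 j6 -0.2
shift [-1.624 -0.286  0.171] turn [0.    0.    0.373]
```

Call:
apply_moves([
  [[-0.82,-0.14,0],[0,0,0.19],0],
  [[-0.82,-0.14,0],[0,0,0.19],0],
  [[-0.82,-0.14,0],[0,0,0.19],0],
  [[-0.82,-0.14,0],[0,0,0.19],0],
  [[-0.82,-0.14,0],[0,0,0.19],0],
  [[-0.82,-0.14,0],[0,0,0.19],0],
  [[-0.82,-0.14,0],[0,0,0.19],0],
])

```text
clock: 1.43
eef_pos: [441.6, 18.7, 221.9]
eef_rot: [-3.14, -0.0, 1.606]
wrist_force: [-0.2, 0.4, -0.3]
finger_gap: 93.7
finger_force: 0.0
```

```bash
python3 -c "
from h import *
goto((531.5,-168.3,180),-31)"
```

```text
t 1.4333 pos [441.6  18.7 221.9] phi 2.0 gap 93.7 F [-0.2  0.4 -0.3] 0.0 j6 -0.08
shift [-0.76   0.333  0.167] turn [-0.     0.     0.184]
```

Call:
apply_moves([
  [[-0.76,0.333,0.168],[0,0,0.184],0],
  [[-0.76,0.333,0.168],[0,0,0.184],0],
  [[-0.76,0.333,0.168],[0,0,0.184],0],
  [[-0.76,0.333,0.168],[0,0,0.184],0],
  [[-0.76,0.333,0.168],[0,0,0.184],0],
  [[-0.76,0.333,0.168],[0,0,0.184],0],
  [[-0.76,0.333,0.168],[0,0,0.184],0],
  [[-0.76,0.333,0.168],[0,0,0.184],0],
])

```text
clock: 2.1
eef_pos: [531.8, -165.1, 180.3]
eef_rot: [-3.141, -0.0, 1.034]
wrist_force: [0.3, 0.6, 0.2]
finger_gap: 94.2
finger_force: 0.0
```

Run:
```python
from h import *
goto((531.5,-168.3,89),-31)
w=viewer.camera_info("wrist");a=viewer.camera("wrist")
cv2.imwrite("pics/w1.png",a)
for p in[(531.5,-168.3,108),(531.5,-168.3,101),(557,-184,66)]:print(proj(w,p))
x,y=proj(w,(531.5,-168.3,95)).astype(int)
crop(a,max(x-65,0),max(y-50,0),130,100,6,"pics/c2.png")
```

```text
t 2.1 pos [ 531.8 -165.1  180.3] phi -30.8 gap 94.2 F [0.3 0.6 0.2] 0.0 j6 0.17
shift [-0.012  0.006  0.365] turn [-0.    -0.     0.001]
[313.29697535 214.83349117]
[313.26439546 211.77271265]
[346.32820834 199.06652391]
```

View pics/c2.png

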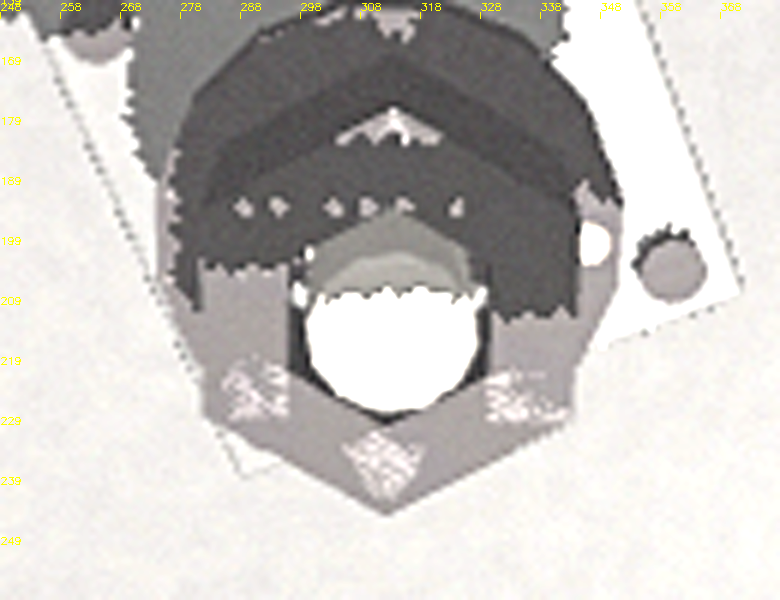

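The hexagon's flats lie vertical at columns 281.5 and 342.5, in line with the fingers, and the dot at (347,199) matches the prediction. I'll descend and grip.

Call:
apply_moves([
  [[-0.012,0.006,0.1],[0,0,0],0],
  [[-0.012,0.006,0.2],[0,0,0],0],
  [[-0.012,0.006,0.3],[0,0,0],0],
  [[-0.012,0.006,0.37],[0,0,0],0],
  [[-0.012,0.006,0.37],[0,0,0],0.2],
  [[-0.012,0.006,0.37],[0,0,0],1],
  [[-0.012,0.006,0.37],[0,0,0],1],
  [[-0.012,0.006,0.37],[0,0,0],1],
  [[-0.012,0.006,0.37],[0,0,0],1],
  [[-0.012,0.006,0.37],[0,0,0],1],
  [[-0.012,0.006,0.37],[0,0,0],1],
], squeeze=20)

```text
clock: 3.07
eef_pos: [531.5, -170.0, 88.5]
eef_rot: [-3.141, -0.0, 1.031]
wrist_force: [-5.1, 2.4, 4.5]
finger_gap: 50.5
finger_force: 3.0
```

```bash
python3 -c "
from h import *
goto((531.5,-168.3,91),43)"
```

```text
t 3.0667 pos [ 531.5 -170.    88.5] phi -30.9 gap 50.5 F [-5.1  2.4  4.5] 2.9694333113729954 j6 0.16
shift [ 0.006 -0.004 -0.01 ] turn [-0.    -0.    -0.411]
```

Call:
apply_moves([
  [[0.003,-0.002,0],[0,0,0],1],
  [[0.003,-0.002,0],[0,0,0],1],
  [[0.003,-0.002,-0.001],[0,0,-0.03],1],
  [[0.003,-0.002,-0.003],[0,0,-0.065],1],
  [[0.003,-0.002,-0.005],[0,0,-0.1],1],
  [[0.003,-0.002,-0.007],[0,0,-0.135],1],
  [[0.003,-0.002,-0.009],[0,0,-0.17],1],
  [[0.003,-0.002,-0.011],[0,0,-0.205],1],
  [[0.003,-0.002,-0.012],[0,0,-0.24],1],
  [[0.003,-0.002,-0.012],[0,0,-0.275],1],
  [[0.003,-0.002,-0.012],[0,0,-0.31],1],
  [[0.003,-0.002,-0.012],[0,0,-0.345],1],
])

```text
clock: 4.07
eef_pos: [531.3, -168.9, 90.3]
eef_rot: [-3.141, -0.001, 2.121]
wrist_force: [0.6, -0.1, -4.8]
finger_gap: 49.9
finger_force: 19.9
```

```bash
python3 -c "
from h import *
goto((531.5,-168.3,91),44)"
```

```text
t 4.0667 pos [ 531.3 -168.9   90.3] phi 31.5 gap 49.9 F [ 0.6 -0.1 -4.8] 19.94829162955284 j6 -0.92
shift [ 0.002  0.002 -0.003] turn [-0.    -0.    -0.069]
```

Call:
apply_moves([
  [[0,0,0],[0,0,-0.035],1],
  [[0,0,0],[0,0,-0.07],1],
  [[0,0,0],[0,0,-0.07],1],
  [[0,0,0],[0,0,-0.07],0.3],
  [[0,0,0],[0,0,-0.07],0.3],
  [[0,0,0],[0,0,-0.07],0.3],
  [[0,0,0],[0,0,-0.07],0.3],
  [[0,0,0],[0,0,-0.07],0.3],
])

```text
clock: 4.73
eef_pos: [531.7, -169.2, 91.1]
eef_rot: [3.141, 0.0, 2.334]
wrist_force: [0.0, -0.5, -0.2]
finger_gap: 65.8
finger_force: 0.0
```

Run:
```python
from h import *
goto((531.5,-168.3,82),44)
t=viewer.camera("top");s=viewer.camera("scene");w=viewer.camera("wrist")
cw=viewer.camera_info("wrist");print([proj(cw,(531.5,-168.3,z)).round() for z in(108,95,60)])
c=crop(t,355,210,65,65,6,"pics/x.png");d=crop(s,250,115,65,65,6,"pics/x.png")
e=np.hstack([c,d]);cv2.imwrite("pics/c3.png",e)
cv2.imwrite("pics/w2.png",w)
```

```text
t 4.7333 pos [ 531.7 -169.2   91.1] phi 43.7 gap 65.8 F [ 0.  -0.5 -0.2] 0.0 j6 -1.14
shift [0.003 0.002 0.036] turn [ 0.     0.    -0.002]
[array([313., 269.]), array([313., 257.]), array([313., 232.])]
```

View pics/c3.png

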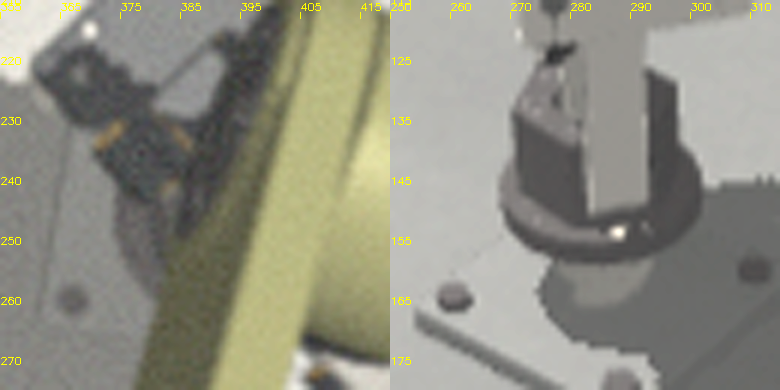

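View pics/w2.png

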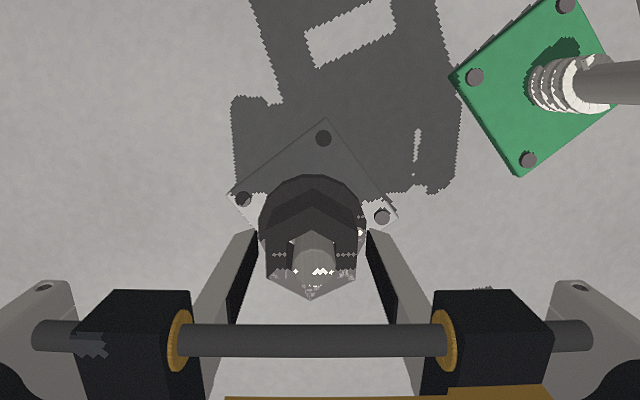

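Run:
```python
from h import *
s=viewer.camera_info("scene");c=np.array([531.5,-168.3])
for n,p in(("before",(132,192)),("now",(228,232))):
    p=((p[0]+.5)/6-.5+250,(p[1]+.5)/6-.5+115)
    for h in range(46,62,2):
        d=atz(s,p,h+10)[:2]-c;print(n,h,"r %.1f ang %.1f"%(np.hypot(*d),np.degrees(np.arctan2(d[1],d[0]))+9.3))
```

```text
before 46 r 27.3 ang -50.6
before 48 r 27.2 ang -45.1
before 50 r 27.3 ang -39.5
before 52 r 27.7 ang -34.1
before 54 r 28.4 ang -28.9
before 56 r 29.3 ang -23.9
before 58 r 30.3 ang -19.3
before 60 r 31.6 ang -15.0
now 46 r 24.5 ang 54.6
now 48 r 27.0 ang 53.4
now 50 r 29.5 ang 52.4
now 52 r 32.0 ang 51.5
now 54 r 34.5 ang 50.8
now 56 r 36.9 ang 50.1
now 58 r 39.4 ang 49.5
now 60 r 42.0 ang 49.1
```

The dot fits an underside height of about 50 mm at about 52° counterclockwise, so the nut has dropped. I'll regrip a little lower and turn clockwise, following the thread down.

Call:
apply_moves([
  [[0.002,0.001,0.012],[0,0,0],0.3],
  [[0.002,0.001,0.024],[0,0,0],0.3],
  [[0.002,0.001,0.024],[0,0,0],1],
  [[0.002,0.001,0.024],[0,0,0],1],
  [[0.002,0.001,0.024],[0,0,0],1],
  [[0.002,0.001,0.024],[0,0,0],1],
  [[0.002,0.001,0.024],[0,0,0],1],
], squeeze=15)

```text
clock: 5.47
eef_pos: [531.4, -168.7, 84.9]
eef_rot: [-3.142, 0.0, 2.335]
wrist_force: [0.9, -0.1, -0.5]
finger_gap: 49.9
finger_force: 14.9
```

```bash
python3 -c "
from h import *
goto((531.5,-168.3,81),-33)"
```

```text
t 5.4667 pos [ 531.4 -168.7   84.9] phi 43.8 gap 49.9 F [ 0.9 -0.1 -0.5] 14.923808416351676 j6 -1.14
shift [0.001 0.001 0.016] turn [-0.     0.     0.427]
```

Call:
apply_moves([
  [[0,0,0.0015],[0,0,0.036],1],
  [[0,0,0.003],[0,0,0.072],1],
  [[0,0,0.0045],[0,0,0.108],1],
  [[0,0,0.006],[0,0,0.144],1],
  [[0,0,0.0075],[0,0,0.18],1],
  [[0,0,0.009],[0,0,0.216],1],
  [[0,0,0.0105],[0,0,0.252],1],
  [[0,0,0.012],[0,0,0.288],1],
  [[0,0,0.0135],[0,0,0.324],1],
  [[0,0,0.015],[0,0,0.36],1],
  [[0,0,0.0165],[0,0,0.396],1],
  [[0,0,0.018],[0,0,0.427],1],
])

```text
clock: 6.47
eef_pos: [531.5, -168.9, 80.7]
eef_rot: [3.141, 0.0, 0.988]
wrist_force: [-0.8, -1.7, 0.6]
finger_gap: 49.8
finger_force: 14.9
```

```bash
python3 -c "
from h import *
goto((531.5,-168.3,81),-33)"
```

```text
t 6.4667 pos [ 531.5 -168.9   80.7] phi -33.4 gap 49.8 F [-0.8 -1.7  0.6] 14.896471174433827 j6 0.21
shift [ 0.002 -0.001 -0.001] turn [ 0.     0.    -0.002]
```

Release, back off upward, then check.

Call:
apply_moves([
  [[0,0,0],[0,0,0],0],
  [[0,0,0],[0,0,0],0],
  [[0,0,0],[0,0,0],0],
  [[0,0,0],[0,0,0],0],
  [[0,0,0],[0,0,0],0],
  [[0,0,0],[0,0,0],0],
  [[0,0,-0.1],[0,0,0],0],
  [[0,0,-0.2],[0,0,0],0],
  [[0,0,-0.3],[0,0,0],0],
  [[0,0,-0.4],[0,0,0],0],
  [[0,0,-0.4],[0,0,0],0],
  [[0,0,-0.4],[0,0,0],0],
])

```text
clock: 7.47
eef_pos: [531.8, -168.8, 181.5]
eef_rot: [3.139, -0.0, 0.994]
wrist_force: [-0.9, 1.2, -1.1]
finger_gap: 94.1
finger_force: 0.0
```

Run:
```python
from h import *
goto((531.5,-168.3,180),-33)
w=viewer.camera_info("wrist");a=viewer.camera("wrist");s=viewer.camera("scene")
x,y=proj(w,(531.5,-168.3,90)).astype(int)
c=crop(a,x-32,y-45,65,80,6,"pics/x.png");d=crop(s,250,115,65,80,6,"pics/x.png")
cv2.imwrite("pics/c4.png",np.hstack([c,d]));print(x-32,y-45)
```

```text
t 7.4667 pos [ 531.8 -168.8  181.5] phi -33.0 gap 94.1 F [-0.9  1.2 -1.1] 0.0 j6 0.2
shift [ 0.001 -0.002  0.006] turn [ 0.001 -0.    -0.   ]
278 158
```

View pics/c4.png

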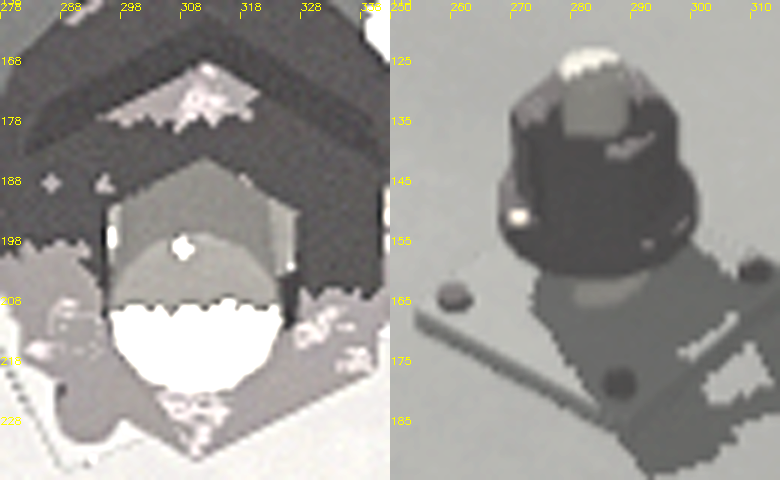

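The nut now sits lower: scene collar bottom at row 161, dot at (271,150.5). It is upright, with the pin centred in it. I'll compute its height and angle.

Run:
```python
from h import *
s=viewer.camera_info("scene");c=np.array([531.5,-168.3])
def e(v,p):
    return proj(s,[c[0]+30*np.cos(v[0]),c[1]+30*np.sin(v[0]),v[1]+10])-p
for n,p in(("start",(132,192)),("now",(128,215))):
    p=np.array([(p[0]+.5)/6-.5+250,(p[1]+.5)/6-.5+115]);r=least_squares(e,[-.5,46],args=(p,),x_scale=[.1,5])
    print(n,np.degrees(r.x[0])+9.3,r.x[1])
```

```text
start -20.630680566782978 57.414978839896946
now -33.22273090183573 42.86657903762892
```

Run:
```python
from h import *
def dot():
    im=viewer.camera("scene")[140:162,262:282].astype(float).min(2);im=np.clip(im-150,0,None);y,x=np.mgrid[140:162,262:282]
    return (x*im).sum()/im.sum(),(y*im).sum()/im.sum()
for i in range(20):
    d=dot()
    if i%6==0:print(np.round(d,2),manip.read_state()['clock'])
```

```text
[nan nan] 7.6167
[nan nan] 7.9167
[nan nan] 8.2167
[nan nan] 8.5167<stdin>:4: RuntimeWarning: invalid value encountered in scalar divide
```

Run:
```python
from h import *
g=lambda:viewer.camera("scene")[140:165,262:300].astype(int)
a=g();[g() for _ in range(18)];b=g()
w=a.sum(2);i=np.unravel_index(w.argmax(),w.shape);j=b.sum(2);k=np.unravel_index(j.argmax(),j.shape)
print(np.abs(a-b).max(),np.abs(a-b).mean(),i,a[i],k,b[k])
```

```text
3 0.48947368421052634 (np.int64(11), np.int64(9)) [147 159 168] (np.int64(11), np.int64(9)) [147 160 169]
```

The nut is at rest and the gripper is clear of it, so I'm handing in.

```bash
python3 -c "
from cell import manip
print(manip.sign_off())"
```

```text
the job is handed in; nothing more can be done
None
```

The job is handed in, with no verdict shown. I backed the nut off to about 52° counterclockwise, where it dropped, then turned it clockwise to about 25–33° past the stud's axis. It rests near 43–46 mm, released, and I never went near the spare nut.

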